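# Snap the cover onto the cellar's humidity controller

### The job

Put the white cover plate back on the open humidity control box: set it over the four snap standoffs and press it down beside each one until all four have clicked through and the cover lies flush on every standoff, then let go. Feel for each click and do not crush the rubber washers on the standoffs (none may bear more than 23 N), keep the cover roughly level once it is on the standoffs (no corner cocked up steeply), and leave the cheese, screwdriver, cup and jar where they are.

Things in the scene. Friction and masses are not known exactly. Their poses are not given: they have to be found in the camera images.
- cover: white plastic cover plate, 164 x 124 x 4 mm, 0.2 kg, loose, lying face up on the table. Origin: centre of its underside; z up out of its face, x along its long side. On the middle of its face a black display hood, 44 (x) x 30 (y) x 28 mm high: the place to grip, across the 30 mm. Four 14 x 14 mm through holes near the corners; one is set further in, so it fits the box one way only: cover axes = box axes.
- housing: grey open control box, 160 x 120 mm, walls 26 mm high, fixed and level on the table. Origin: centre of its underside, x along its long side. In it stand four white snap standoffs. The cover set on squarely rests on the standoffs' barbs, its underside about 39 mm above the table; clicked home, its underside is at 30 mm.
- washer0: springy black rubber washer, 18 mm across, 3 mm thick, on top of standoff 0; origin: at its standoff's seated level, 2.2 mm below the washer's free top (it sinks under load: 4 N to start, about 10 N at the click, 13 N at its hard stop 3.2 mm down, then steeply more). It must never bear more than 23 N.
- washer1: springy black rubber washer, 18 mm across, 3 mm thick, on top of standoff 1; origin: at its standoff's seated level, 2.2 mm below the washer's free top (it sinks under load: 4 N to start, about 10 N at the click, 13 N at its hard stop 3.2 mm down, then steeply more). It must never bear more than 23 N.
- washer2: springy black rubber washer, 18 mm across, 3 mm thick, on top of standoff 2; origin: at its standoff's seated level, 2.2 mm below the washer's free top (it sinks under load: 4 N to start, about 10 N at the click, 13 N at its hard stop 3.2 mm down, then steeply more). It must never bear more than 23 N.
- washer3: springy black rubber washer, 18 mm across, 3 mm thick, on top of standoff 3; origin: at its standoff's seated level, 2.2 mm below the washer's free top (it sinks under load: 4 N to start, about 10 N at the click, 13 N at its hard stop 3.2 mm down, then steeply more). It must never bear more than 23 N.
- hole0 (a point): centre of the cover's hole 0, at the level of its underside; at (66, 45, 0) mm in the cover's frame. It goes on standoff 0.
- seat0 (a point): centre of the seated level of standoff 0; at (66, 45, 30) mm in the box's frame. When clicked home, hole0 coincides with it. Standoff: column 18 mm across, topped by a rubber washer, through it a 10.6 mm white pin with tapered tip ending 22 mm above this point.
- pad0 (a point): blue dot, 22 mm across, on the cover's upper face beside hole 0, where to press with the closed fingertips; at (40, 45, 4) mm in the cover's frame.
- hole1 (a point): centre of the cover's hole 1 (the keyed one, set further in), at the level of its underside; at (66, -27, 0) mm in the cover's frame. It goes on standoff 1.
- seat1 (a point): centre of the seated level of standoff 1 (the keyed one, set further in); at (66, -27, 30) mm in the box's frame. When clicked home, hole1 coincides with it. On each pin's +x and -x sides a sprung orange barb stands out, 17.6 mm over both; its flat catch is 4.3 mm above this point and springs out over the cover at the click.
- pad1 (a point): blue dot, 22 mm across, on the cover's upper face beside hole 1, where to press with the closed fingertips; at (40, -32, 4) mm in the cover's frame.
- hole2 (a point): centre of the cover's hole 2, at the level of its underside; at (-66, -45, 0) mm in the cover's frame. It goes on standoff 2.
- seat2 (a point): centre of the seated level of standoff 2; at (-66, -45, 30) mm in the box's frame. When clicked home, hole2 coincides with it. Against barbs and washer it takes a steady squeeze of about 14 to 21 N on the dot beside a standoff until it clicks; just bringing the cover to height is not enough. A press of up to 23 N there is safe.
- pad2 (a point): blue dot, 22 mm across, on the cover's upper face beside hole 2, where to press with the closed fingertips; at (-40, -45, 4) mm in the cover's frame.
- hole3 (a point): centre of the cover's hole 3, at the level of its underside; at (-66, 45, 0) mm in the cover's frame. It goes on standoff 3.
- seat3 (a point): centre of the seated level of standoff 3; at (-66, 45, 30) mm in the box's frame. When clicked home, hole3 coincides with it. Let go before the click, the cover springs back up off the washers.
- pad3 (a point): blue dot, 22 mm across, on the cover's upper face beside hole 3, where to press with the closed fingertips; at (-40, 45, 4) mm in the cover's frame.
- cheese: small pale cheese wheel, 110 mm across, 60 mm high, bystander; origin: centre of its underside
- screwdriver: screwdriver lying on the table, bystander; origin: on its underside, near its middle
- cup: steel cup, 68 mm across, 60 mm high, bystander; origin: centre of its underside
- jar: amber jar with a brass cap, 60 mm across, 75 mm high, bystander; origin: centre of its underside
Mind the look-alikes: they are no part of the job. There is more than one size of the cover; the job needs the smallest. There is more than one size of the housing; the one meant has the size given above.

How it is judged:
On the way, in this order (a step that is already met when the one before it is completed fails the run):
1. the cover is threaded over the four standoffs, the pins in its holes (each hole within 5 mm of its standoff's axis and less than 13.5 mm above its seated level) (z of hole0 in the frame of seat0 below 0.0135 m and horizontal distance between hole0 and seat0 below 0.005 m and z of hole1 in the frame of seat1 below 0.0135 m and horizontal distance between hole1 and seat1 below 0.005 m and z of hole2 in the frame of seat2 below 0.0135 m and horizontal distance between hole2 and seat2 below 0.005 m and z of hole3 in the frame of seat3 below 0.0135 m and horizontal distance between hole3 and seat3 below 0.005 m), for 0.1 s.
2. all four standoffs have clicked: every hole within 1.5 mm of its seated level (z of hole0 in the frame of seat0 below 0.0015 m and horizontal distance between hole0 and seat0 below 0.003 m and z of hole1 in the frame of seat1 below 0.0015 m and horizontal distance between hole1 and seat1 below 0.003 m and z of hole2 in the frame of seat2 below 0.0015 m and horizontal distance between hole2 and seat2 below 0.003 m and z of hole3 in the frame of seat3 below 0.0015 m and horizontal distance between hole3 and seat3 below 0.003 m), for 0.2 s.
At the end, for the whole second after the job is handed in: All four holes of the cover lie less than 1.5 mm above their seated levels on the standoffs and within 3 mm of their axes, the cover is at rest and the gripper has let go of it (all of step 2 and linear speed of cover below 0.02 m/s and contact force between the fingers and cover below 0.1 N); the robot touches nothing.
It fails at once if a washer bears more than 23 N from the cover (contact force between cover and washer0 above 23 N or contact force between cover and washer1 above 23 N or contact force between cover and washer2 above 23 N or contact force between cover and washer3 above 23 N).
It fails at once if the cover is cocked by more than 0.2 rad (11 degrees) on the standoffs (angle between cover's own z axis and vertical above 0.2 rad and contact force between cover and housing above 0.3 N).
It fails at once if the cheese, screwdriver, cup or jar is moved by more than 20 mm (distance of any of cheese, screwdriver, cup, jar from where it was at the start of the episode above 0.02 m).
It also fails if it takes over 58 s, if anything falls off the work surface, if the arm or the gripper's body presses on something with over 40 N, if the wrist force passes 120 N, or if a joint passes its speed limit or range.

### The arm

A 6-joint arm with a two-finger parallel gripper is mounted at the origin on the work surface. World frame = base frame: x ahead of the robot, y to its left, z up, the work surface at z = 0. Lengths are in m, angles in rad, forces in N, time in s.
With the tool pointing down it reaches from about 0.35 to 0.95 m from the base axis. Payload 17.4 kg.
Tool frame: the origin (TCP) lies midway between the tips of the shut fingers; the grasp point (between the pads) lies 19 mm behind it; z points along the fingers, y is the line along which they close (so a half turn about z gives the same grasp; the last joint's range is limited). The gripper opens to 93 mm and grips with 3 to 60 N. Pads are 15 mm wide; open, the fingers measure 128 mm over their backs; the gripper's body (75 mm by 188 mm) begins 65 mm behind the grasp point.
Start: joints at [1.225, 0.116, 1.442, -0, 1.584, -0.038], TCP at [0.205, 0.643, 0.19] pointing down, gripper open.
Joint ranges: [-2.83, 2.83], [-0.83, 2.19], [0.07, 2.5], [-1.14, 4.28], [0.01, 3], [-2.97, 2.97]. Speed limits (rad/s): [1.89, 1.89, 2.22, 3.14, 3.14, 3.14].

### API

Orientations are given as a 3x3 rotation matrix whose columns are the frame's x, y, z axes.
In Python, from bench import telemetry, camera, r, finder gives the robot as it stands. The module is installed in compiled form; this text tells all that it offers.
- The arm moves only by the shell command python3 -m creep 'ROWS'. ROWS is JSON, a list of rows, each an object of numbers: "dx", "dy", "dz": the shift along the tool's x, y, z in mm; "yaw": the turn about the tool's z in degrees; "gripper": the opening, from 0 (shut) to 1 (fully open). In form: [{"dx": .., "dy": .., "dz": .., "yaw": .., "gripper": ..}, ...]. A call has 1 to 20 rows; each row shifts and turns the commanded pose from where the row before left it, along the tool's axes as they then stand; what a row does not reach is not made up. A row lasts 1/12 s, in which the tool goes at most 41.7 mm and 7.16 degrees, less where a joint would pass 70% of its speed; a pose out of reach is approached as far as the arm can. A call is refused whole if a number of a shift passes 41.7 or a number of a turn 7.16, either way. A call with a gripper value outside its range is refused whole. The fingers move at their own pace and stop on an object; the grip force is fixed at half the most. Time passes only in rows, so rows that do not move let the fingers close. It gives the time, the measured TCP pose, the force, the opening and the grip force at its end, in the units of the state.
- telemetry.get_obs(): the state, without advancing time (a new reading comes with each control period).
- camera(name): name is "scene" or "top" or "wrist"; returns a dict with "color" (400x640x3 uint8, blue, green, red), "range_z" (400x640 float32, m along the optical axis (not along the pixel's ray), 0 where there is no reading), "fx", "fy", "cx", "cy" (pixels), "world_from_camera" (4x4, takes a point from camera to world coordinates); the wrist camera has in their place "hand_eye" (4x4, takes a point from camera to tool coordinates, whose origin is the TCP and whose axes are the flange's). Camera axes: x right, y down, z forward; pixel columns grow to the right and rows downward; lengths in m; the calibration is good to about 2 mm. A picture is of the moment at which its call begins: read the wrist's pose just before it.
- r.hand_in(): hands the job in; it is judged then, once.
Trained networks look in a picture, given as the dict that the camera call returned (one of the last four; its "shot" number tells which), for a name from the list of things; names that differ only in an ending like _2 or _b are one class to them, and where a whole thing is asked for, a point or a joint stands for the part that bears it (a point fixed in the world has none). Each returns a list of dicts, best first, with "p" (0 to 1); they miss things now and then, are a little off and sometimes report something else, mostly with a low value. They report only what shows in the picture. A call takes as long as a camera call. They do not tell look-alikes from the thing itself.
- finder.search_frame(picture, thing): "bbox" ([left, top, width, height] as shares, 0 to 1, of the picture: columns of its width, rows of its height, round what is visible of it).
The state is a dict: "time_s": time; "joint_positions": joint angles; "joint_velocities": joint speeds; "joint_torque": joint torques, N m; "eef_pos": TCP position; "orientation": TCP orientation; "ft_force": force on the tool from outside, world axes, zero at the start; "ft_torque": the same for the moment, N m; "finger_gap": opening from 0.0 (shut) to 1.0 (fully open); "finger_force": force on a finger pad.
Only numpy, scipy, OpenCV 4.12 (cv2) and the standard library are available. Lean on these libraries where they do the work, as an engineer would, in place of code of your own. Each camera call takes 0.05 s, during which the arm holds its last target. There are 200 camera calls.

## Working session

There is one attempt and no reset: what is moved stays moved. The work goes in short steps, Python scripts to look and compute and a shell command to move; the robot and the scene stay as the last step left them, time stands still between calls to the robot, and variables do not carry over. Pictures are saved under pics/ and viewed, at most 10 in all, crops included, and the job is handed in when it is done.

```bash
mkdir -p pics; cat > h.py <<'E'
import numpy as np, cv2
from bench import telemetry, camera, r, finder
def pts(d,T=None):
    z=d["range_z"]; v,u=np.mgrid[0:z.shape[0],0:z.shape[1]]
    P=np.stack([(u-d["cx"])/d["fx"]*z,(v-d["cy"])/d["fy"]*z,z,np.ones_like(z)],-1)
    return (P@(d["world_from_camera"] if T is None else T).T)[...,:3]
def wristT(o,d):
    T=np.eye(4);T[:3,:3]=np.array(o["orientation"]);T[:3,3]=o["eef_pos"];return T@d["hand_eye"]
E
python3 - <<'E'
from h import *
o=telemetry.get_obs();print(o)
for n in("top","scene"):
    d=camera(n);cv2.imwrite(f"pics/{n}0.png",d["color"]);np.savez(f"{n}0.npz",**{k:v for k,v in d.items()})
    for t in("cover","housing","pad0","hole1","washer0","cheese","screwdriver","cup","jar"):
        print(n,t,[([int(b*s) for b,s in zip(x["bbox"],(640,400,640,400))],round(x["p"],2)) for x in finder.search_frame(d,t)][:6])
E
```

```text
{'time_s': 0.0, 'joint_positions': array([ 1.22518493e+00,  1.16502446e-01,  1.44224920e+00,  3.00829457e-05,
        1.58398606e+00, -3.77841788e-02]), 'joint_velocities': array([-0.00131452,  0.00093483, -0.00257012, -0.00099363, -0.00204862,
        0.00143684]), 'joint_torque': array([-2.47487915e-03, -7.21236205e+01, -6.22647929e+01,  7.78409606e-02,
        2.35001516e-02, -9.47666376e-05]), 'eef_pos': array([0.2044297 , 0.64306207, 0.18960407]), 'orientation': array([[-9.52994248e-01,  3.02988103e-01, -4.16215033e-04],
       [ 3.02988380e-01,  9.52993653e-01, -1.06715816e-03],
       [ 7.33140569e-05, -1.14310391e-03, -9.99999344e-01]]), 'ft_force': array([-0.0496878 ,  0.06358757,  0.82716115]), 'ft_torque': array([0.06629456, 0.03516161, 0.01454926]), 'finger_force': 0.0, 'finger_gap': 1.0019570154512014}
top cover [([343, 179, 38, 45], 0.93), ([384, 224, 75, 61], 0.78), ([419, 129, 74, 61], 0.72), ([216, 138, 21, 25], 0.46)]
top housing [([156, 192, 45, 40], 0.85), ([220, 167, 49, 57], 0.7)]
top pad0 [([415, 128, 75, 64], 0.82), ([388, 225, 70, 55], 0.78), ([345, 176, 30, 
[... 289 characters left out ...]
7, 50, 57], 0.48)]
scene cover [([251, 177, 65, 49], 0.89), ([136, 160, 84, 44], 0.64), ([233, 127, 75, 44], 0.58)]
scene housing [([461, 279, 51, 52], 0.79), ([363, 235, 50, 63], 0.56)]
scene pad0 [([251, 180, 65, 46], 0.89), ([137, 159, 85, 42], 0.86), ([237, 128, 72, 41], 0.66)]
scene hole1 [([237, 128, 71, 39], 0.93), ([140, 159, 78, 44], 0.92), ([256, 177, 62, 49], 0.7), ([363, 231, 54, 70], 0.62)]
scene washer0 [([361, 234, 53, 64], 0.42)]
scene cheese [([259, 245, 46, 45], 0.92), ([253, 179, 65, 43], 0.68)]
scene screwdriver [([334, 196, 31, 26], 0.79)]
scene cup [([371, 299, 28, 39], 0.94), ([248, 179, 69, 44], 0.32), ([365, 236, 52, 65], 0.16)]
scene jar [([215, 200, 22, 32], 0.77)]
```

View pics/top0.png

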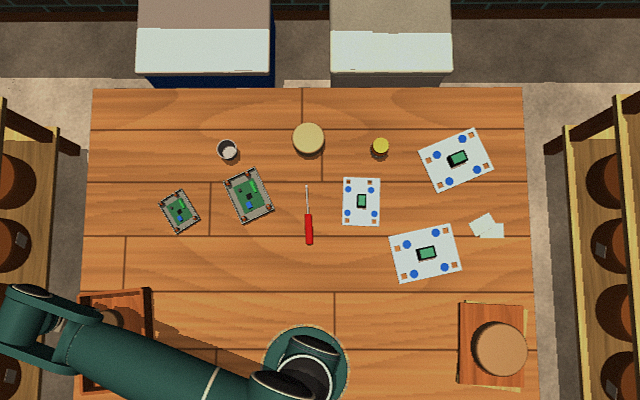

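View pics/scene0.png

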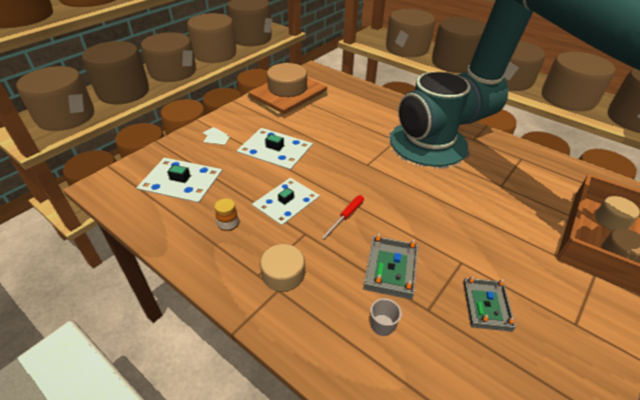

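The top view shows three covers, at (361,202), (457,160) and (425,253), and two housings, at (249,195) and (180,211). The small cover and the larger box look right, so I'll measure them.

```bash
python3 - <<'E'
from h import *
d=dict(np.load("top0.npz"));P=pts(d);c=d["color"].astype(int)
print(d["fx"],d["world_from_camera"])
for n,(u0,v0,w,h) in dict(cs=(335,170,52,62),ca=(410,120,90,78),cb=(382,216,84,74),Hbig=(215,158,66,72),Hsm=(150,180,58,62)).items():
    s=np.s_[v0:v0+h,u0:u0+w];p=P[s].reshape(-1,3);col=c[s].reshape(-1,3)
    if n[0]=='c': m=(p[:,2]>-.02)&(col.min(1)>150)
    else: m=p[:,2]>0.012
    q=p[m];rect=cv2.minAreaRect((q[:,:2]*1000).astype(np.float32));print(n,m.sum(),rect,np.median(q[:,2]),np.percentile(q[:,2],[5,95]))
T=d["color"]
def up(u,v,w,h,k):return cv2.resize(T[v:v+h,u:u+w],None,fx=k,fy=k,interpolation=cv2.INTER_CUBIC)
cv2.imwrite("pics/crop.png",np.hstack([up(335,165,55,65,6),up(215,160,65,65,6)]))
E
```

```text
520.5216082466943 [[ 1.73936719e-03 -9.89701207e-01  1.43138032e-01  3.16378484e-01]
 [-9.99904584e-01  2.40264619e-04  1.38117827e-02 -5.07429414e-02]
 [-1.37039291e-02 -1.43148398e-01 -9.89606355e-01  1.74217543e+00]
 [ 0.00000000e+00  0.00000000e+00  0.00000000e+00  1.00000000e+00]]
cs 1417 ((467.9278869628906, -168.99681091308594), (153.38729858398438, 352.5293884277344), 75.54920196533203) 0.003780048300466632 [-0.00333463  0.01113874]
ca 2253 ((571.6380004882812, -309.75970458984375), (181.5246124267578, 704.2990112304688), 30.128658294677734) 0.0056579829788379055 [-0.00147837  0.0127682 ]
cb 2464 ((348.3946533203125, -279.93505859375), (159.44895935058594, 461.2177734375), 12.743721961975098) 0.0052917361646790395 [-0.0014182   0.01195992]
Hbig 560 ((480.7243347167969, 148.164794921875), (473.9923400878906, 204.02621459960938), 27.145994186401367) 0.023074531371278018 [0.01269921 0.04926945]
Hsm 297 ((467.7396240234375, 210.71817016601562), (581.8009033203125, 163.08316040039062), 75.59182739257812) 0.018914498714506234 [0.01298242 0.03920691]
```

View pics/crop.png

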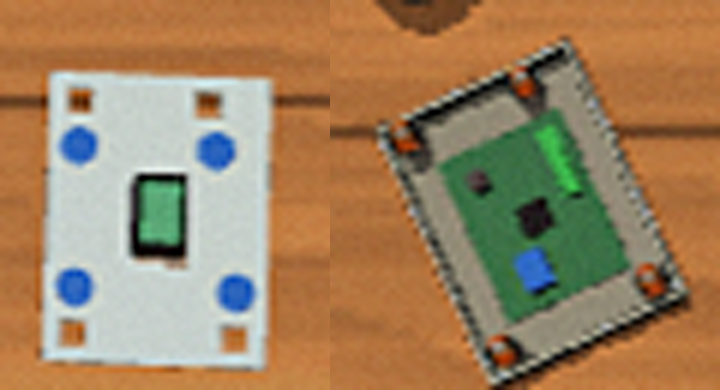

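The crop shows the small cover with its keyed hole at top right (208,104), so its yaw is near 0. On the box the inset standoff is at top right (525,85), so its yaw is about +24°. Next I'll get finer sizes by intersecting pixel rays with known-height planes.

```bash
cat >> h.py <<'E'
def plane(d,uv,z,T=None):
    T=d["world_from_camera"] if T is None else T
    uv=np.asarray(uv,float).reshape(-1,2)
    R=np.c_[(uv[:,0]-d["cx"])/d["fx"],(uv[:,1]-d["cy"])/d["fy"],np.ones(len(uv))]@T[:3,:3].T
    return T[:3,3]+R*((z-T[2,3])/R[:,2])[:,None]
E
python3 - <<'E'
from h import *
d=dict(np.load("top0.npz"));c=d["color"]
for n,(u0,v0,w,h) in dict(cs=(335,170,52,62),ca=(410,120,90,78),cb=(382,216,84,74)).items():
    m=(c[v0:v0+h,u0:u0+w].min(2)>140).astype(np.uint8)
    k=max(cv2.findContours(m,0,2)[0],key=cv2.contourArea)[:,0]+[u0,v0]
    print(n,cv2.minAreaRect((plane(d,k,.004)[:,:2]*1000).astype(np.float32)))
H=plane(d,np.array([(383,130),(570,42),(685,295),(490,385)])/6+[160,160]- [0,0],.026) if 0 else plane(d,(np.array([(383-330,130),(570-330,42),(685-330,295),(490-330,385)])/6+[215,160]),.026)
print(H[:,:2].mean(0),[np.linalg.norm(H[i]-H[i-1]) for i in range(4)])
H=plane(d,[(159,203),(178,190),(200,220),(178,234)],.026);print(H[:,:2].mean(0),[np.linalg.norm(H[i]-H[i-1]) for i in range(4)])
E
```

```text
cs ((548.3746948242188, -191.06341552734375), (124.75708770751953, 163.9606475830078), 87.8493881225586)
ca ((690.6639404296875, -513.6460571289062), (159.92440795898438, 212.84384155273438), 22.924882888793945)
cb ((375.6394348144531, -399.9761047363281), (159.4001007080078, 212.71337890625), 12.535306930541992)
[0.56468168 0.18440615] [np.float64(0.15602419074300966), np.float64(0.11518004980035648), np.float64(0.15736911712864013), np.float64(0.1182274796421642)]
[0.50987874 0.41647446] [np.float64(0.123565802863548), np.float64(0.0759282568946137), np.float64(0.12694025169592763), np.float64(0.08527750476814472)]
```

```bash
python3 -m creep '[{"dx":-30.1,"dy":-20.5,"dz":-8},{"dx":-30.1,"dy":-20.5,"dz":-8},{"dx":-30.1,"dy":-20.5,"dz":-8},{"dx":-30.1,"dy":-20.5,"dz":-8},{"dx":-30.1,"dy":-20.5,"dz":-8},{"dx":-30.1,"dy":-20.5,"dz":-8},{"dx":-30.1,"dy":-20.5,"dz":-8},{"dx":-30.1,"dy":-20.5,"dz":-8},{"dx":-30.1,"dy":-20.5,"dz":-8},{"dx":-30.1,"dy":-20.5,"dz":-8},{"dx":-30.1,"dy":-20.5,"dz":-8},{"dx":-30.1,"dy":-20.5,"dz":-8},{"dx":-30.1,"dy":-20.5,"dz":-8},{"dx":-30.1,"dy":-20.5,"dz":-8},{"dx":-30.1,"dy":-20.5,"dz":-8},{"dx":-30.1,"dy":-20.5,"dz":-8},{},{}]'
python3 - <<'E'
from h import *
o=telemetry.get_obs();d=camera("wrist");print(o["eef_pos"],d["hand_eye"],d["fx"]);print(wristT(o,d))
cv2.imwrite("pics/w1.png",d["color"]);np.savez("w1.npz",T=wristT(o,d),**d)
for t in("housing","washer0","washer1","seat1"):print(t,[([int(b*s) for b,s in zip(x["bbox"],(640,400,640,400))],round(x["p"],2)) for x in finder.search_frame(d,t)][:6])
E
```

```text
[0.20449712 0.64329652 0.19038155] [[-4.51579668e-04 -9.68330784e-01 -2.49670359e-01  6.79584535e-02]
 [ 9.99999176e-01 -1.37180155e-04 -1.27665747e-03 -1.62192271e-03]
 [ 1.20197691e-03 -2.49670730e-01  9.68330048e-01 -1.93942525e-01]
 [ 0.00000000e+00  0.00000000e+00  0.00000000e+00  1.00000000e+00]] 286.1321544244455
[[ 0.30336509  0.92278619  0.23756106  0.13923878]
 [ 0.95287374 -0.29349209 -0.07677262  0.66232219]
 [-0.00112242  0.24965583 -0.96833398  0.38432499]
 [ 0.          0.          0.          1.        ]]
housing []
washer0 []
washer1 []
seat1 []$[0]: bad value
```

View pics/w1.png

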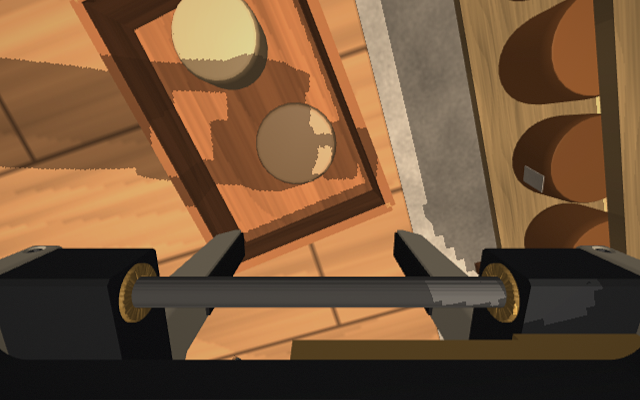

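The wrist picture is from the start pose and shows a wooden tray, with the fingers at the bottom; the arm didn't move. The call was refused because rows need all their keys, so I'll retype it with every key.

```bash
python3 -m creep '[{"dx":-34.5,"dy":-20.5,"dz":-8,"yaw":0,"gripper":1},{"dx":-34.5,"dy":-20.5,"dz":-8,"yaw":0,"gripper":1},{"dx":-34.5,"dy":-20.5,"dz":-8,"yaw":0,"gripper":1},{"dx":-34.5,"dy":-20.5,"dz":-8,"yaw":0,"gripper":1},{"dx":-34.5,"dy":-20.5,"dz":-8,"yaw":0,"gripper":1},{"dx":-34.5,"dy":-20.5,"dz":-8,"yaw":0,"gripper":1},{"dx":-34.5,"dy":-20.5,"dz":-8,"yaw":0,"gripper":1},{"dx":-34.5,"dy":-20.5,"dz":-8,"yaw":0,"gripper":1},{"dx":-34.5,"dy":-20.5,"dz":-8,"yaw":0,"gripper":1},{"dx":-34.5,"dy":-20.5,"dz":-8,"yaw":0,"gripper":1},{"dx":-34.5,"dy":-20.5,"dz":-8,"yaw":0,"gripper":1},{"dx":-34.5,"dy":-20.5,"dz":-8,"yaw":0,"gripper":1},{"dx":-34.5,"dy":-20.5,"dz":-8,"yaw":0,"gripper":1},{"dx":-34.5,"dy":-20.5,"dz":-8,"yaw":0,"gripper":1},{"dx":-34.5,"dy":-20.5,"dz":-8,"yaw":0,"gripper":1},{"dx":-34.5,"dy":-20.5,"dz":-8,"yaw":0,"gripper":1},{"dx":0,"dy":0,"dz":0,"yaw":0,"gripper":1},{"dx":0,"dy":0,"dz":0,"yaw":0,"gripper":1},{"dx":0,"dy":0,"dz":0,"yaw":0,"gripper":1}]'
cat > look.py <<'E'
import sys
from h import *
o=telemetry.get_obs();d=camera("wrist");print(o["time_s"],o["eef_pos"])
n=sys.argv[1];cv2.imwrite(f"pics/{n}.png",d["color"]);np.savez(n+".npz",T=wristT(o,d),**d)
for t in sys.argv[2:]:print(t,[([int(b*s) for b,s in zip(x["bbox"],(640,400,640,400))],round(x["p"],2)) for x in finder.search_frame(d,t)][:6])
E
python3 look.py w2 housing washer0 washer1
```

```text
time_s: 2.83
eef_pos: [0.631, 0.1637, 0.3181]
orientation: [[-0.953, 0.303, -0.001], [0.303, 0.953, 0.0], [0.001, -0.0, -1.0]]
ft_force: [-0.3, 0.3, 0.1]
finger_gap: 0.999
finger_force: 0.0
2.8333 [0.63099423 0.16365021 0.31805689]
housing [([264, 66, 116, 120], 0.94), ([405, 0, 96, 102], 0.92), ([65, 130, 104, 100], 0.41)]
washer0 [([68, 129, 101, 100], 0.6)]
washer1 [([68, 129, 101, 100], 0.6)]
```

View pics/w2.png

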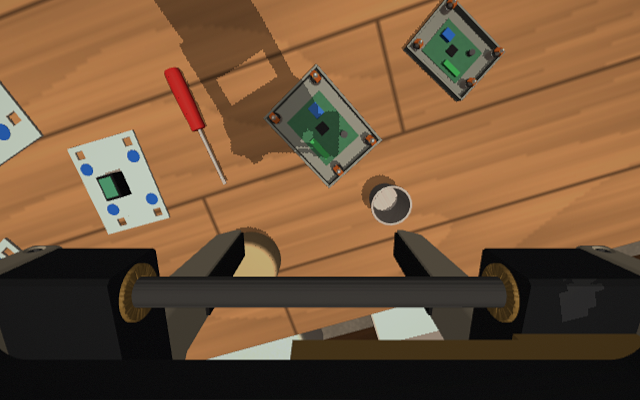

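The wrist view shows the box at (323,125), directly under the camera. The chosen cover is at (118,182), the cup at (390,205) and the small box at (452,48). I'll align with the box and drop for a close view, then take the cover from the same relative pose so calibration offsets cancel.

```bash
python3 -m creep '[{"dx":9,"dy":21.8,"dz":31,"yaw":0,"gripper":1},{"dx":9,"dy":21.8,"dz":31,"yaw":0,"gripper":1},{"dx":0,"dy":0,"dz":21,"yaw":-6.9,"gripper":1},{"dx":0,"dy":0,"dz":21,"yaw":-6.9,"gripper":1},{"dx":0,"dy":0,"dz":21,"yaw":-6.9,"gripper":1},{"dx":0,"dy":0,"dz":21,"yaw":-6.9,"gripper":1},{"dx":0,"dy":0,"dz":21,"yaw":-6.9,"gripper":1},{"dx":0,"dy":0,"dz":21,"yaw":-6.9,"gripper":1},{"dx":0,"dy":0,"dz":0,"yaw":0,"gripper":1},{"dx":0,"dy":0,"dz":0,"yaw":0,"gripper":1},{"dx":0,"dy":0,"dz":0,"yaw":0,"gripper":1}]'
python3 look.py w3 housing washer0 seat1; python3 -c "
import cv2;i=cv2.imread('pics/w3.png');cv2.imwrite('pics/w3c.png',cv2.resize(i[0:260,180:460],None,fx=2.3,fy=2.3))"
```

```text
time_s: 3.95
eef_pos: [0.6275, 0.211, 0.132]
orientation: [[-0.917, -0.4, 0.001], [-0.4, 0.917, 0.0], [-0.002, -0.0, -1.0]]
ft_force: [-0.0, -0.2, 0.5]
finger_gap: 1.0
finger_force: 0.0
3.95 [0.62746362 0.2110106  0.13201607]
housing [([261, 47, 123, 162], 0.87), ([488, 109, 108, 123], 0.72), ([0, 0, 32, 62], 0.21)]
washer0 [([264, 56, 17, 12], 0.58), ([570, 213, 5, 13], 0.56), ([575, 114, 2, 14], 0.49), ([519, 218, 4, 13], 0.45), ([361, 54, 9, 15], 0.43), ([292, 192, 18, 11], 0.4)]
seat1 [([258, 47, 125, 164], 0.86), ([486, 109, 111, 128], 0.59)]
```

View pics/w3c.png

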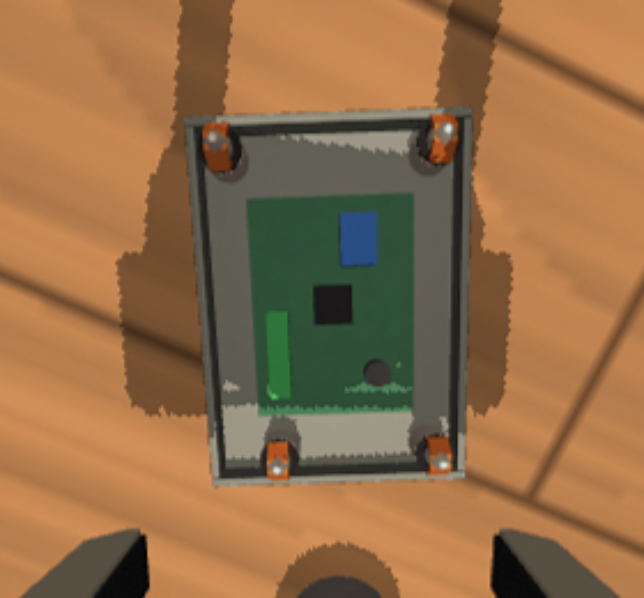

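```bash
cat > box.py <<'E'
from h import *
from scipy.optimize import least_squares
d=dict(np.load("w3.npz"));T=d["T"];c=d["color"].astype(int)
ap=np.array([(215,145),(443,138),(438,457),(278,463)])/2.3+[180,0]
tips=[]
for a in ap:
    u,v=a.astype(int);s=c[v-12:v+13,u-12:u+13];b,g,rr=s[...,0],s[...,1],s[...,2]
    org=(rr>140)&(rr-b>100);org=cv2.dilate(org.astype(np.uint8),np.ones((3,3)))
    w=(s.min(2)>95)&(org>0)&(rr-b<60)
    ww=np.where(w,s.min(2)-80,0);vv,uu=np.nonzero(w);q=ww[vv,uu]
    tips.append((u-12+(uu*q).sum()/q.sum(),v-12+(vv*q).sum()/q.sum()));print(tips[-1],w.sum(),uu.min(),uu.max(),vv.min(),vv.max())
tips=np.array(tips)
seat=np.array([(-66,-45),(-66,45),(66,45),(66,-27)])/1e3
cor=np.array([(186,119),(470,108),(464,478),(213,486)])/2.3+[180,0]
rc=np.array([(-80,-60),(-80,60),(80,60),(80,-60)])/1e3
def fit(uv,z,mod):
    W=plane(d,uv,z,T)[:,:2]
    def f(p):
        cs,sn=np.cos(p[2]),np.sin(p[2]);return (mod@np.array([[cs,sn],[-sn,cs]])+p[:2]-W).ravel()
    s=least_squares(f,[.565,.184,.41]);print(z,s.x[:2]*1e3,np.degrees(s.x[2]),np.round(f(s.x)*1e3,1).reshape(-1,2).tolist());return s.x
fit(tips,.052,seat);fit(tips,.050,seat);fit(cor,.026,rc)
E
python3 box.py
```

```text
(np.float64(275.0652173913044), np.float64(52.91304347826087)) 6 9 17 1 8
(np.float64(373.8211382113821), np.float64(55.073170731707314)) 9 7 16 1 13
(np.float64(371.6050096339114), np.float64(204.10886319845858)) 25 2 18 12 22
(np.float64(299.18359057676685), np.float64(207.6588139723802)) 37 1 24 12 21
0.052 [566.95569574 189.18749305] 24.303976183399058 [[4.4, 0.1], [0.1, 2.6], [-1.1, -0.7], [-3.4, -2.0]]
0.05 [566.96068266 189.27298882] 24.303987087098236 [[4.7, 0.7], [0.7, 2.5], [-1.4, -1.2], [-4.0, -2.0]]
0.026 [567.39762363 189.45427847] 25.517593280966476 [[-0.2, -1.5], [-1.3, 0.8], [0.5, 0.8], [1.1, -0.1]]
```

```bash
cat >> box.py <<'E'
print("----")
t2=[]
for a in np.array([(213,136),(447,130),(441,463),(277,467)])/2.3+[180,0]:
    u,v=np.round(a).astype(int);s=c[v-4:v+5,u-4:u+5].min(2).astype(float);print(s.max(),np.percentile(s,50))
    w=np.clip(s-.5*s.max(),0,None);vv,uu=np.mgrid[-4:5,-4:5];t2.append((u+(uu*w).sum()/w.sum(),v+(vv*w).sum()/w.sum()))
print(np.round(t2,1).tolist());fit(np.array(t2),.051,seat)
m=((c[...,2]-c[...,0])<.35*c[...,2]).astype(np.uint8);m[:, :245]=0;m[:,400:]=0;m[:35]=0;m[222:]=0
k=max(cv2.findContours(m,0,2)[0],key=cv2.contourArea);k=cv2.convexHull(k)[:,0]
W=(plane(d,k,.026,T)[:,:2]*1e3).astype(np.float32);print(cv2.minAreaRect(W))
q=cv2.approxPolyDP(k.reshape(-1,1,2),8,True)[:,0];print(q.tolist())
E
python3 box.py|sed '1,/----/d'
```

```text
145.0 68.0
222.0 93.0
223.0 81.0
225.0 81.0
[[272.1, 59.1], [374.4, 55.5], [372.4, 201.7], [299.9, 204.0]]
0.051 [566.93262558 189.00376091] 25.41243676371154 [[0.2, -0.0], [-0.0, 0.2], [-0.1, -0.0], [-0.1, -0.1]]
((567.0481567382812, 188.84402465820312), (159.47305297851562, 119.09188842773438), 25.40180015563965)
[[384, 46], [381, 207], [274, 211], [260, 51]]
```

The box pose is clear: (566.9, 189.0) mm, yaw 25.4°, with pins and rim agreeing. Next, the cover.

```bash
python3 -m creep '[{"dx":17.2,"dy":-36.6,"dz":0,"yaw":0,"gripper":1},{"dx":17.2,"dy":-36.6,"dz":0,"yaw":0,"gripper":1},{"dx":17.2,"dy":-36.6,"dz":0,"yaw":0,"gripper":1},{"dx":17.2,"dy":-36.6,"dz":0,"yaw":0,"gripper":1},{"dx":17.2,"dy":-36.6,"dz":0,"yaw":0,"gripper":1},{"dx":17.2,"dy":-36.6,"dz":0,"yaw":0,"gripper":1},{"dx":17.2,"dy":-36.6,"dz":0,"yaw":0,"gripper":1},{"dx":17.2,"dy":-36.6,"dz":0,"yaw":0,"gripper":1},{"dx":17.2,"dy":-36.6,"dz":0,"yaw":0,"gripper":1},{"dx":17.2,"dy":-36.6,"dz":0,"yaw":0,"gripper":1},{"dx":0,"dy":0,"dz":0,"yaw":6.43,"gripper":1},{"dx":0,"dy":0,"dz":0,"yaw":6.43,"gripper":1},{"dx":0,"dy":0,"dz":0,"yaw":6.43,"gripper":1},{"dx":0,"dy":0,"dz":0,"yaw":6.43,"gripper":1},{"dx":0,"dy":0,"dz":0,"yaw":0,"gripper":1},{"dx":0,"dy":0,"dz":0,"yaw":0,"gripper":1},{"dx":0,"dy":0,"dz":0,"yaw":0,"gripper":1}]'
python3 look.py w4 cover hole1 
cat > cov.py <<'E'
from h import *
from scipy.optimize import least_squares
import sys
d=dict(np.load(sys.argv[1]+".npz"));T=d["T"];c=d["color"].astype(int)
z=float(sys.argv[2])
m=((c.min(2)>110)).astype(np.uint8);m[250:]=0
ks=[k for k in cv2.findContours(m,0,2)[0] if cv2.contourArea(k)>2000]
for k in ks: print(cv2.boundingRect(k),cv2.minAreaRect((plane(d,k[:,0],z,T)[:,:2]*1e3).astype(np.float32)))
b=((c[...,0]-c[...,2]>60)&(c[...,0]>100)).astype(np.uint8)
n,_,st,ce=cv2.connectedComponentsWithStats(b)
B=[ce[i] for i in range(1,n) if st[i,4]>40];W=plane(d,B,z,T)[:,:2]
print(np.round(B,1).tolist(),np.round(W*1e3,1).tolist())
pad=np.array([(40,45),(40,-32),(-40,-45),(-40,45)])/1e3
def f(p):
    cs,sn=np.cos(p[2]),np.sin(p[2]);M=pad@np.array([[cs,sn],[-sn,cs]])+p[:2]
    return np.array([(lambda e:e[np.argmin((e**2).sum(1))])(W-x) for x in M]).ravel()
s=least_squares(f,[float(x) for x in sys.argv[3:6]]);print(s.x[:2]*1e3,np.degrees(s.x[2]),np.round(f(s.x)*1e3,1))
E
python3 cov.py w4 .004 .548 -.191 -.037
```

```text
time_s: 5.57
eef_pos: [0.6174, -0.1938, 0.1307]
orientation: [[-1.0, 0.031, 0.0], [0.031, 1.0, -0.0], [-0.0, -0.0, -1.0]]
ft_force: [-0.2, -0.1, -0.3]
finger_gap: 0.999
finger_force: 0.0
5.5667 [ 0.6174425  -0.19378122  0.13069977]
cover [([1, 158, 167, 116], 0.74), ([4, 0, 226, 67], 0.65), ([264, 45, 121, 155], 0.55)]
hole1 [([0, 161, 171, 115], 0.75), ([2, 1, 229, 65], 0.6), ([262, 45, 120, 155], 0.56)]
(0, 161, 150, 89) ((626.8975830078125, -492.1485595703125), (181.16539001464844, 104.04745483398438), 89.23843383789062)
(263, 44, 123, 159) ((547.8603515625, -189.29391479492188), (124.3823013305664, 164.56192016601562), 87.72676086425781)
(5, 0, 225, 65) ((449.1371154785156, -388.6192321777344), (219.52040100097656, 57.52986526489258), 88.19390106201172)
[[72.4, 26.3], [280.6, 88.0], [366.6, 88.9], [294.0, 164.6], [362.7, 165.2], [65.4, 197.4], [2.4, 234.8]] [[441.8, -436.8], [505.9, -232.5], [509.6, -142.4], [586.4, -222.7], [589.5, -145.8], [616.0, -488.1], [659.2, -574.8]]
[ 547.70837972 -189.11049314] -2.3309601630141357 [-0.  -0.   0.  -0.   0.  -0.1  0.   0.1]
```

View pics/w4.png

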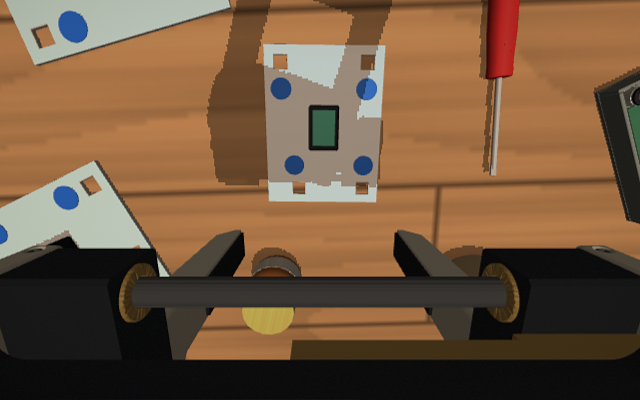

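The close view shows the right cover at (324,124), keyed hole at lower left (299,187) as expected, and the jar behind the fingers at (268,300). Its pose is (547.7, -189.1) mm, yaw -2.3°. Moving over the hood and partway down.

```bash
python3 -m creep '[{"dx":34.9,"dy":1.25,"dz":0,"yaw":0.27,"gripper":1},{"dx":34.9,"dy":1.25,"dz":0,"yaw":0.27,"gripper":1},{"dx":0,"dy":0,"dz":28,"yaw":0,"gripper":1},{"dx":0,"dy":0,"dz":28,"yaw":0,"gripper":1},{"dx":0,"dy":0,"dz":28,"yaw":0,"gripper":1},{"dx":0,"dy":0,"dz":0,"yaw":0,"gripper":1},{"dx":0,"dy":0,"dz":0,"yaw":0,"gripper":1},{"dx":0,"dy":0,"dz":0,"yaw":0,"gripper":1}]'
```

```text
time_s: 6.38
eef_pos: [0.5484, -0.189, 0.0481]
orientation: [[-0.999, 0.043, 0.001], [0.043, 0.999, -0.0], [-0.001, -0.0, -1.0]]
ft_force: [-0.0, -0.6, 0.5]
finger_gap: 1.0
finger_force: 0.0
```

```bash
python3 -m creep '[{"dx":0.7,"dy":0,"dz":19,"yaw":0,"gripper":1},{"dx":0,"dy":0,"dz":19,"yaw":0,"gripper":1},{"dx":0,"dy":0,"dz":0,"yaw":0,"gripper":1},{"dx":0,"dy":0,"dz":0,"yaw":0,"gripper":0.2},{"dx":0,"dy":0,"dz":0,"yaw":0,"gripper":0.2},{"dx":0,"dy":0,"dz":0,"yaw":0,"gripper":0.2},{"dx":0,"dy":0,"dz":0,"yaw":0,"gripper":0.2},{"dx":0,"dy":0,"dz":0,"yaw":0,"gripper":0.2},{"dx":0,"dy":0,"dz":0,"yaw":0,"gripper":0.2},{"dx":0,"dy":0,"dz":0,"yaw":0,"gripper":0.2}]'
python3 look.py w5; python3 cov.py w5 .004 .548 -.189 -.04
```

```text
time_s: 7.22
eef_pos: [0.547, -0.1887, 0.0086]
orientation: [[-0.999, 0.044, 0.0], [0.044, 0.999, -0.0], [-0.0, -0.0, -1.0]]
ft_force: [0.0, -0.5, 0.2]
finger_gap: 0.548
finger_force: 0.0
7.2167 [ 0.54704468 -0.18874502  0.00859959]
(228, 109, 187, 141) ((515.5616455078125, -187.71279907226562), (124.24459075927734, 99.66006469726562), 87.57235717773438)
(0, 0, 174, 110) ((415.6082458496094, -343.62139892578125), (56.36437225341797, 123.45249938964844), 12.483356475830078)
[[66.8, 17.4], [385.4, 172.0], [256.5, 172.5], [282.0, 270.9]] [[405.3, -339.5], [509.5, -142.6], [505.9, -232.4], [581.9, -220.4]]
[ 543.78663948 -207.01441799] -18.51463608842996 [-14.1 -43.3  10.4  29.7  14.3   4.6 -10.7   9.1]
```

```bash
python3 -m creep '[{"dx":0,"dy":0,"dz":0,"yaw":0,"gripper":0.2},{"dx":0,"dy":0,"dz":0,"yaw":0,"gripper":0.2},{"dx":0,"dy":0,"dz":0,"yaw":0,"gripper":0.2},{"dx":0,"dy":0,"dz":0,"yaw":0,"gripper":0.2},{"dx":0,"dy":0,"dz":0,"yaw":0,"gripper":0.2},{"dx":0,"dy":0,"dz":0,"yaw":0,"gripper":0.2}]'
python3 look.py w6; python3 cov.py w6 .004 .548 -.189 -.04
```

```text
time_s: 7.77
eef_pos: [0.5469, -0.1887, 0.0083]
orientation: [[-0.999, 0.044, -0.0], [0.044, 0.999, 0.0], [0.0, 0.0, -1.0]]
ft_force: [0.2, 1.2, 0.4]
finger_gap: 0.197
finger_force: 0.0
7.7667 [ 0.5469333  -0.18872472  0.00831849]
(228, 109, 187, 140) ((514.9413452148438, -187.8453369140625), (123.96727752685547, 98.6676254272461), 87.5096206665039)
(0, 0, 174, 110) ((415.6051940917969, -343.4373779296875), (56.248085021972656, 123.11177825927734), 12.396113395690918)
[[66.3, 17.4], [256.3, 172.7], [385.5, 172.2]] [[405.3, -339.6], [505.9, -232.5], [509.5, -142.6]]
[ 507.54402294 -190.77640435] -2.2926202918850778 [-39.8   4.8 -40.4  -8.1  40.1   1.7  40.1   1.6]
```

View pics/w6.png

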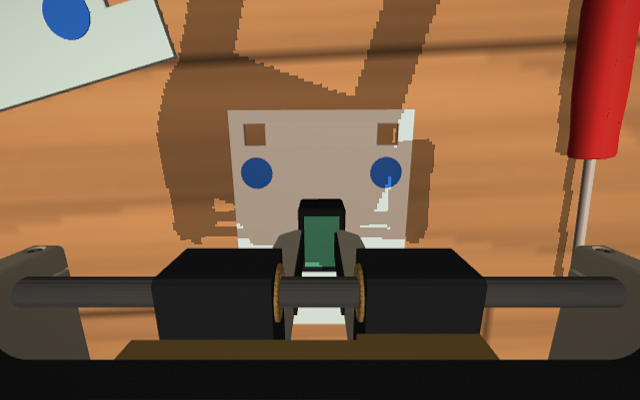

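The fingers sit beside the hood at (322,235) and look nearly in contact, so the opening reading is just what I commanded. I'll command fully shut.

```bash
python3 -m creep '[{"dx":0,"dy":0,"dz":0,"yaw":0,"gripper":0},{"dx":0,"dy":0,"dz":0,"yaw":0,"gripper":0},{"dx":0,"dy":0,"dz":0,"yaw":0,"gripper":0},{"dx":0,"dy":0,"dz":0,"yaw":0,"gripper":0}]'
python3 look.py w7; python3 cov.py w7 .004 .548 -.189 -.04 | sed -n 3p
```

```text
time_s: 8.15
eef_pos: [0.5469, -0.1887, 0.0083]
orientation: [[-0.999, 0.044, -0.0], [0.044, 0.999, -0.0], [0.0, -0.0, -1.0]]
ft_force: [-0.6, 0.5, -0.1]
finger_gap: 0.007
finger_force: 0.0
8.15 [ 0.54694787 -0.18874768  0.008343  ]
[[66.4, 17.4], [256.3, 172.6], [385.5, 172.2]] [[405.3, -339.6], [505.8, -232.5], [509.5, -142.6]]
```

```bash
python3 -c "
import cv2,numpy as np
a=[cv2.imread(f'pics/{n}.png')[160:360,200:440] for n in ('w6','w7')]
cv2.imwrite('pics/cmp.png',cv2.resize(np.hstack(a),None,fx=1.6,fy=1.6))"
```

```text
(no output)
```

View pics/cmp.png

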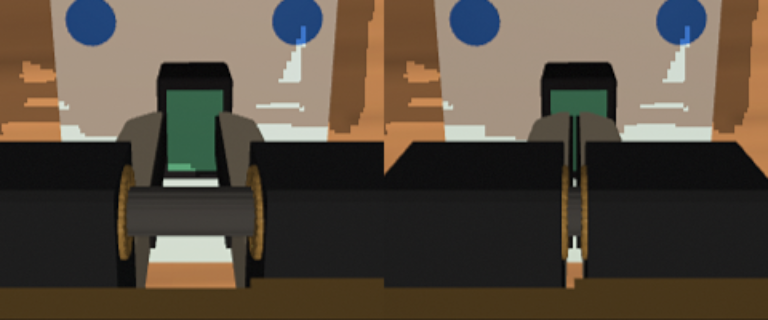

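The fingers are fully shut and occlude the hood at (575,120), so they seem to have closed above it or off to one side. Checking the wrist depth.

```bash
python3 - <<'E'
from h import *
for n in("w4","w7"):
    d=dict(np.load(n+".npz"));P=pts(d,d["T"])
    for nm,(u,v) in dict(table=(450,230) if n=="w4" else (500,200),cover=(324,80) if n=="w4" else (320,170),hood=(324,125) if n=="w4" else (320,222)).items():
        q=P[v-2:v+3,u-2:u+3].reshape(-1,3);print(n,nm,np.round(np.median(q,0)*1e3,1))
    if n=="w7":
        for v in range(196,300,6):
            print(v,np.round(P[v,[306,314,322,330]]*1e3).tolist())
E
```

```text
w4 table [671.3 -39.5  -0.9]
w4 cover [ 499.4 -186.8    3.2]
w4 hood [ 545.1 -188.5   32. ]
w7 table [ 5.342e+02 -5.770e+01 -5.000e-01]
w7 cover [ 506.  -188.1    3.7]
w7 hood [ 534.6 -189.4   32.1]
196 [[524.0, -199.0, 3.0], [524.0, -193.0, 3.0], [525.0, -187.0, 3.0], [525.0, -182.0, 3.0]]
202 [[525.0, -198.0, 18.0], [525.0, -193.0, 17.0], [525.0, -188.0, 18.0], [526.0, -182.0, 17.0]]
208 [[525.0, -198.0, 31.0], [526.0, -193.0, 31.0], [526.0, -188.0, 31.0], [526.0, -183.0, 30.0]]
214 [[529.0, -198.0, 32.0], [529.0, -193.0, 31.0], [530.0, -188.0, 31.0], [530.0, -183.0, 31.0]]
220 [[533.0, -198.0, 33.0], [533.0, -193.0, 33.0], [533.0, -188.0, 33.0], [534.0, -183.0, 31.0]]
226 [[537.0, -198.0, 31.0], [537.0, -193.0, 33.0], [537.0, -188.0, 32.0], [537.0, -183.0, 33.0]]
232 [[537.0, -198.0, 42.0], [538.0, -193.0, 42.0], [538.0, -188.0, 42.0], [538.0, -184.0, 41.0]]
238 [[538.0, -198.0, 51.0], [538.0, -193.0, 51.0], [538.0, -188.0, 51.0], [538.0, -184.0, 50.0]]
244 [[538.0, -197.0, 60.0], [538.0, -193.0, 59.0], [539.0, -189.0, 56.0], [539.0, -184.0, 58.0]]
250 [[512.0, -193.0, 127.0], [53
[... 168 characters left out ...]
2 [[511.0, -192.0, 135.0], [538.0, -192.0, 81.0], [539.0, -189.0, 78.0], [512.0, -186.0, 135.0]]
268 [[511.0, -192.0, 139.0], [513.0, -190.0, 134.0], [540.0, -189.0, 83.0], [512.0, -186.0, 138.0]]
274 [[511.0, -192.0, 141.0], [514.0, -190.0, 137.0], [539.0, -189.0, 90.0], [512.0, -186.0, 140.0]]
280 [[512.0, -192.0, 143.0], [515.0, -190.0, 138.0], [516.0, -188.0, 136.0], [512.0, -187.0, 143.0]]
286 [[513.0, -192.0, 144.0], [516.0, -190.0, 139.0], [517.0, -188.0, 137.0], [513.0, -187.0, 145.0]]
292 [[515.0, -192.0, 144.0], [516.0, -190.0, 141.0], [518.0, -189.0, 138.0], [514.0, -187.0, 145.0]]
298 [[516.0, -192.0, 144.0], [518.0, -191.0, 140.0], [520.0, -189.0, 138.0], [516.0, -187.0, 144.0]]
```

```bash
python3 - <<'E'
from h import *
for n in("w3","w4","w6"):
    d=dict(np.load(n+".npz"));P=pts(d,d["hand_eye"])*1e3
    m=(P[...,2]>-100)&(P[...,2]<(60 if n!="w6" else -27))&(d["range_z"]>0)&(abs(P[...,0])<25)
    q=P[m];q=q[abs(q[:,1])<75]
    print(n,len(q),"tool xyz pct",np.round(np.percentile(q,[0,2,50,98,100],axis=0),1).tolist())
    h=np.histogram(q[:,2],bins=np.arange(-60,65,5));print(dict(zip(h[1][:-1].astype(int).tolist(),h[0].tolist())))
E
```

```text
w3 4929 tool xyz pct [[-9.3, -65.6, -100.0], [-7.3, -62.7, -98.9], [9.4, 43.9, -65.5], [10.4, 58.5, -30.3], [10.8, 61.3, -25.9]]
{-60: 401, -55: 376, -50: 347, -45: 316, -40: 273, -35: 213, -30: 91, -25: 0, -20: 0, -15: 0, -10: 0, -5: 0, 0: 0, 5: 0, 10: 0, 15: 0, 20: 0, 25: 0, 30: 0, 35: 0, 40: 0, 45: 0, 50: 0, 55: 0}
w4 4920 tool xyz pct [[-10.3, -65.1, -100.0], [-8.0, -62.7, -98.6], [8.5, 43.9, -65.5], [9.4, 58.6, -30.4], [9.9, 61.6, -25.9]]
{-60: 391, -55: 380, -50: 347, -45: 313, -40: 266, -35: 224, -30: 86, -25: 0, -20: 0, -15: 0, -10: 0, -5: 0, 0: 0, 5: 0, 10: 0, 15: 0, 20: 0, 25: 0, 30: 0, 35: 0, 40: 0, 45: 0, 50: 0, 55: 0}
w6 2250 tool xyz pct [[-9.4, -26.6, -100.0], [-7.3, -24.1, -97.2], [8.8, 7.2, -58.6], [9.5, 19.8, -31.1], [9.9, 22.3, -27.4]]
{-60: 168, -55: 275, -50: 186, -45: 203, -40: 162, -35: 145, -30: 31, -25: 0, -20: 0, -15: 0, -10: 0, -5: 0, 0: 0, 5: 0, 10: 0, 15: 0, 20: 0, 25: 0, 30: 0, 35: 0, 40: 0, 45: 0, 50: 0, 55: 0}
```

Wrist depth shows that in every shot the fingertips end 26 mm short of the nominal TCP. They therefore closed at z≈34 mm, just above the 32 mm hood, and nothing was touched. I'll open, go down about 25 mm more while watching the force, and regrip.

```bash
python3 -m creep '[{"dx":0,"dy":0,"dz":0,"yaw":0,"gripper":0.6},{"dx":0,"dy":0,"dz":0,"yaw":0,"gripper":0.6},{"dx":0,"dy":0,"dz":0,"yaw":0,"gripper":0.6},{"dx":0,"dy":0,"dz":0,"yaw":0,"gripper":0.6},{"dx":0,"dy":0,"dz":0,"yaw":0,"gripper":0.6},{"dx":0,"dy":0,"dz":0,"yaw":0,"gripper":0.6},{"dx":0,"dy":0,"dz":0,"yaw":0,"gripper":0.6},{"dx":0,"dy":0,"dz":0,"yaw":0,"gripper":0.6},{"dx":0,"dy":0,"dz":0,"yaw":0,"gripper":0.6}]' && python3 -m creep '[{"dx":0,"dy":0,"dz":6,"yaw":0,"gripper":0.6},{"dx":0,"dy":0,"dz":6,"yaw":0,"gripper":0.6},{"dx":0,"dy":0,"dz":6,"yaw":0,"gripper":0.6},{"dx":0,"dy":0,"dz":3,"yaw":0,"gripper":0.6},{"dx":0,"dy":0,"dz":0,"yaw":0,"gripper":0.6}]'
```

```text
time_s: 8.95
eef_pos: [0.547, -0.1887, 0.0083]
orientation: [[-0.999, 0.044, -0.0], [0.044, 0.999, 0.0], [0.0, 0.0, -1.0]]
ft_force: [0.2, 0.1, 0.7]
finger_gap: 0.583
finger_force: 0.0
time_s: 9.37
eef_pos: [0.5464, -0.1885, -0.014]
orientation: [[-0.999, 0.044, -0.002], [0.044, 0.999, 0.001], [0.002, 0.001, -1.0]]
ft_force: [0.1, -0.5, -0.5]
finger_gap: 0.598
finger_force: 0.0
```

```bash
python3 -m creep '[{"dx":0,"dy":0,"dz":2,"yaw":0,"gripper":0},{"dx":0,"dy":0,"dz":0,"yaw":0,"gripper":0},{"dx":0,"dy":0,"dz":0,"yaw":0,"gripper":0},{"dx":0,"dy":0,"dz":0,"yaw":0,"gripper":0},{"dx":0,"dy":0,"dz":0,"yaw":0,"gripper":0},{"dx":0,"dy":0,"dz":0,"yaw":0,"gripper":0},{"dx":0,"dy":0,"dz":0,"yaw":0,"gripper":0},{"dx":0,"dy":0,"dz":0,"yaw":0,"gripper":0}]'
python3 look.py w8; python3 cov.py w8 .004 .548 -.189 -.04 | tail -2
```

```text
time_s: 10.03
eef_pos: [0.5471, -0.1887, -0.0144]
orientation: [[-0.999, 0.043, 0.0], [0.043, 0.999, -0.0], [-0.0, -0.0, -1.0]]
ft_force: [-0.4, 2.0, 3.0]
finger_gap: 0.325
finger_force: 30.0
10.0333 [ 0.54710214 -0.18872544 -0.01441124]
[[31.9, 10.8], [246.0, 177.6], [391.3, 177.4]] [[409.9, -339.9], [505.6, -234.0], [509.5, -144.1]]
[ 507.42086603 -192.30244987] -2.4555227717748753 [-39.8   4.9 -40.4  -8.   40.1   1.6  40.1   1.5]
```

Gripped at 30 N. The cover shifted 1.6 mm and its pose in the tool is known. Now lift and carry it over the box.

```bash
python3 -m creep '[{"dx":0,"dy":0,"dz":-15,"yaw":0,"gripper":0},{"dx":0,"dy":0,"dz":-30,"yaw":0,"gripper":0},{"dx":0,"dy":0,"dz":-30,"yaw":0,"gripper":0},{"dx":0,"dy":0,"dz":-25,"yaw":0,"gripper":0},{"dx":0,"dy":19.7,"dz":0,"yaw":0,"gripper":0},{"dx":0,"dy":30,"dz":0,"yaw":0,"gripper":0},{"dx":0,"dy":30,"dz":0,"yaw":0,"gripper":0},{"dx":0,"dy":30,"dz":0,"yaw":0,"gripper":0},{"dx":0,"dy":30,"dz":0,"yaw":0,"gripper":0},{"dx":0,"dy":30,"dz":0,"yaw":0,"gripper":0},{"dx":0,"dy":30,"dz":0,"yaw":0,"gripper":0},{"dx":0,"dy":30,"dz":0,"yaw":0,"gripper":0},{"dx":0,"dy":30,"dz":0,"yaw":0,"gripper":0},{"dx":0,"dy":30,"dz":0,"yaw":0,"gripper":0},{"dx":0,"dy":30,"dz":0,"yaw":0,"gripper":0},{"dx":0,"dy":30,"dz":0,"yaw":0,"gripper":0},{"dx":-2.2,"dy":30,"dz":0,"yaw":0,"gripper":0},{"dx":0,"dy":0,"dz":0,"yaw":0,"gripper":0}]'
python3 -m creep '[{"dx":0,"dy":0,"dz":0,"yaw":-5.57,"gripper":0},{"dx":0,"dy":0,"dz":0,"yaw":-5.57,"gripper":0},{"dx":0,"dy":0,"dz":0,"yaw":-5.57,"gripper":0},{"dx":0,"dy":0,"dz":0,"yaw":-5.57,"gripper":0},{"dx":0,"dy":0,"dz":0,"yaw":-5.57,"gripper":0},{"dx":0,"dy":0,"dz":0,"yaw":0,"gripper":0},{"dx":0,"dy":0,"dz":0,"yaw":0,"gripper":0}]'
python3 -c "
from h import *
o=telemetry.get_obs();R=np.array(o['orientation']);p=o['eef_pos']*1e3;print(p,R,o['ft_force'],o['finger_gap'])
a=np.degrees(np.arctan2(-R[1,0],-R[0,0]));print('yaw',a,'need yaw row',-(25.41+.02-a));t=np.array([565.55,190.64])-p[:2];print('dx,dy',R[:2,0]@t,R[:2,1]@t)"
python3 look.py w9; python3 cov.py w9 .104 .566 .189 .44|tail -2
```

```text
time_s: 11.58
eef_pos: [0.5655, 0.1945, 0.0849]
orientation: [[-0.999, 0.041, -0.0], [0.041, 0.999, 0.001], [0.0, 0.001, -1.0]]
ft_force: [0.3, -0.2, -0.6]
finger_gap: 0.319
finger_force: 30.0
time_s: 12.17
eef_pos: [0.5656, 0.1901, 0.0851]
orientation: [[-0.905, -0.425, -0.0], [-0.425, 0.905, -0.0], [0.0, -0.0, -1.0]]
ft_force: [-0.4, -0.0, -1.6]
finger_gap: 0.32
finger_force: 30.0
[565.60972163 190.14589151  85.11099537] [[-9.05065168e-01 -4.25272798e-01 -2.99136793e-04]
 [-4.25272737e-01  9.05065212e-01 -2.47311084e-04]
 [ 3.75912982e-04 -9.66179243e-05 -9.99999925e-01]] [-0.36096167 -0.03523902 -1.64735964] 0.3198140279074766
yaw 25.167929907066284 need yaw row -0.2620700929337154
dx,dy -0.1560789064027331 0.4725983860467161
12.1667 [0.56560972 0.19014589 0.085111  ]
[[246.0, 177.6], [391.2, 177.4], [564.9, 232.6]] [[548.9, 130.5], [510.7, 211.6], [494.5, 330.9]]
[531.17021595 168.12219216] 25.206405106931264 [-37.5 -14.2 -32.1 -25.7  34.7  20.1  34.9  19.8]
```

```bash
python3 -m creep '[{"dx":-0.5,"dy":0.5,"dz":15,"yaw":-0.26,"gripper":0},{"dx":0,"dy":0,"dz":10,"yaw":0,"gripper":0},{"dx":0,"dy":0,"dz":0,"yaw":0,"gripper":0},{"dx":0,"dy":0,"dz":0,"yaw":0,"gripper":0},{"dx":0,"dy":0,"dz":0,"yaw":0,"gripper":0}]'
python3 look.py w10; cat > rel.py <<'E'
import sys
from h import *
d=dict(np.load(sys.argv[1]+".npz"));c=d["color"].astype(int);T=d["T"]
b=((c[...,0]-c[...,2]>60)&(c[...,0]>100)).astype(np.uint8);b[:140]=0;b[210:]=0;b[:,:220]=0;b[:,420:]=0
n,_,st,ce=cv2.connectedComponentsWithStats(b);B=np.array([ce[i] for i in range(1,n) if st[i,4]>100])
o=telemetry.get_obs();z=o["eef_pos"][2]+.0184;W=plane(d,B,z,T)[:,:2]*1e3;W=W[np.argsort(B[:,0])]
y=np.arctan2(-(W[1]-W[0])[0],(W[1]-W[0])[1]);C=W.mean(0)+40*np.array([np.cos(y),np.sin(y)])
R=np.array(o["orientation"]);t=np.array([566.9,188.95])-C
print(o["eef_pos"],R[2],"pads",len(B),np.linalg.norm(W[1]-W[0]),"yaw",np.degrees(y),"C",C,"tool corr",R[:2,0]@t,R[:2,1]@t)
E
python3 rel.py w10
```

```text
time_s: 12.63
eef_pos: [0.5661, 0.1912, 0.0607]
orientation: [[-0.902, -0.432, 0.0], [-0.432, 0.902, 0.0], [-0.0, -0.0, -1.0]]
ft_force: [0.1, -0.3, -1.4]
finger_gap: 0.318
finger_force: 30.0
12.6333 [0.56606471 0.19118595 0.06074714]
[0.56617109 0.19121319 0.06094364] [-5.31063982e-04 -8.51319003e-05 -9.99999855e-01] pads 2 89.81600032963269 yaw 25.60772900994364 C [566.45797245 189.15641393] tool corr -0.30960027068278473 -0.37701816568059193
```

The cover is centred over the box within 0.5 mm. Lowering onto the pins.

```bash
python3 -m creep '[{"dx":-0.3,"dy":-0.4,"dz":10,"yaw":0.2,"gripper":0},{"dx":0,"dy":0,"dz":8,"yaw":0,"gripper":0},{"dx":0,"dy":0,"dz":6,"yaw":0,"gripper":0},{"dx":0,"dy":0,"dz":3,"yaw":0,"gripper":0},{"dx":0,"dy":0,"dz":0,"yaw":0,"gripper":0}]'
python3 -m creep '[{"dx":0,"dy":0,"dz":2,"yaw":0,"gripper":0},{"dx":0,"dy":0,"dz":2,"yaw":0,"gripper":0},{"dx":0,"dy":0,"dz":1,"yaw":0,"gripper":0},{"dx":0,"dy":0,"dz":0,"yaw":0,"gripper":0}]'
```

```text
time_s: 13.1
eef_pos: [0.5658, 0.1908, 0.0321]
orientation: [[-0.903, -0.429, -0.002], [-0.429, 0.903, -0.0], [0.002, 0.0, -1.0]]
ft_force: [-0.3, 0.6, -1.2]
finger_gap: 0.321
finger_force: 30.0
time_s: 13.43
eef_pos: [0.5664, 0.1909, 0.0282]
orientation: [[-0.903, -0.429, -0.0], [-0.429, 0.903, 0.0], [0.0, 0.0, -1.0]]
ft_force: [-0.6, -0.6, -1.6]
finger_gap: 0.318
finger_force: 30.0
```

```bash
python3 -m creep '[{"dx":0,"dy":0,"dz":1,"yaw":0,"gripper":0},{"dx":0,"dy":0,"dz":1,"yaw":0,"gripper":0},{"dx":0,"dy":0,"dz":0,"yaw":0,"gripper":0}]'
python3 -m creep '[{"dx":0,"dy":0,"dz":1,"yaw":0,"gripper":0},{"dx":0,"dy":0,"dz":0.6,"yaw":0,"gripper":0},{"dx":0,"dy":0,"dz":0,"yaw":0,"gripper":0}]'
```

```text
time_s: 13.68
eef_pos: [0.5663, 0.1909, 0.0262]
orientation: [[-0.903, -0.429, -0.0], [-0.429, 0.903, -0.0], [0.0, 0.0, -1.0]]
ft_force: [-0.4, -0.3, -1.1]
finger_gap: 0.326
finger_force: 30.0
time_s: 13.93
eef_pos: [0.5664, 0.191, 0.0247]
orientation: [[-0.903, -0.429, 0.0], [-0.429, 0.903, 0.0], [-0.0, -0.0, -1.0]]
ft_force: [0.1, 0.2, -1.2]
finger_gap: 0.317
finger_force: 30.0
```

The cover is threaded at about 39 mm with no side force. Letting go and backing off to look.

```bash
python3 -m creep '[{"dx":0,"dy":0,"dz":0,"yaw":0,"gripper":0.6},{"dx":0,"dy":0,"dz":0,"yaw":0,"gripper":0.6},{"dx":0,"dy":0,"dz":0,"yaw":0,"gripper":0.6},{"dx":0,"dy":0,"dz":0,"yaw":0,"gripper":0.6},{"dx":0,"dy":0,"dz":0,"yaw":0,"gripper":0.6},{"dx":0,"dy":0,"dz":-15,"yaw":0,"gripper":0.6},{"dx":0,"dy":0,"dz":-35,"yaw":0,"gripper":0},{"dx":-34,"dy":0,"dz":-15,"yaw":0,"gripper":0},{"dx":-34,"dy":0,"dz":-15,"yaw":0,"gripper":0},{"dx":0,"dy":0,"dz":-25,"yaw":0,"gripper":0},{"dx":0,"dy":0,"dz":0,"yaw":0,"gripper":0},{"dx":0,"dy":0,"dz":0,"yaw":0,"gripper":0},{"dx":0,"dy":0,"dz":0,"yaw":0,"gripper":0}]'
python3 look.py w11; python3 cov.py w11 .043 .566 .189 .44|tail -2
python3 - <<'E'
from h import *
d=dict(np.load("w11.npz"));P=pts(d,d["T"]);c,s=np.cos(.4435),np.sin(.4435)
X=(P[...,0]-.5669)*c+(P[...,1]-.18895)*s;Y=-(P[...,0]-.5669)*s+(P[...,1]-.18895)*c
m=(d["range_z"]>0)&(abs(P[...,2]-.043)<.008)&(abs(X)<.075)&(abs(Y)<.055)
A=np.c_[X[m],Y[m],np.ones(m.sum())];print(m.sum(),"plane z=ax+by+c (rad,rad,m)",np.linalg.lstsq(A,P[...,2][m],rcond=None)[0])
E
```

```text
time_s: 15.02
eef_pos: [0.6273, 0.2199, 0.129]
orientation: [[-0.903, -0.429, -0.001], [-0.429, 0.903, -0.0], [0.001, 0.0, -1.0]]
ft_force: [-0.4, 0.4, 0.5]
finger_gap: 0.149
finger_force: 0.0
15.0167 [0.62728255 0.21992352 0.12902183]
[[269.5, 86.1], [367.8, 85.8], [543.6, 158.7], [286.2, 172.9], [364.3, 172.9]] [[550.1, 131.2], [511.4, 212.3], [496.7, 397.4], [616.7, 177.2], [583.7, 246.6]]
[566.86277642 188.90575155] 25.429787241712692 [ 0.1 -0.1 -0.   0.   0.   0.1 -0.  -0. ]
16889 plane z=ax+by+c (rad,rad,m) [-0.00087461  0.00079094  0.04240066]
```

View pics/w11.png

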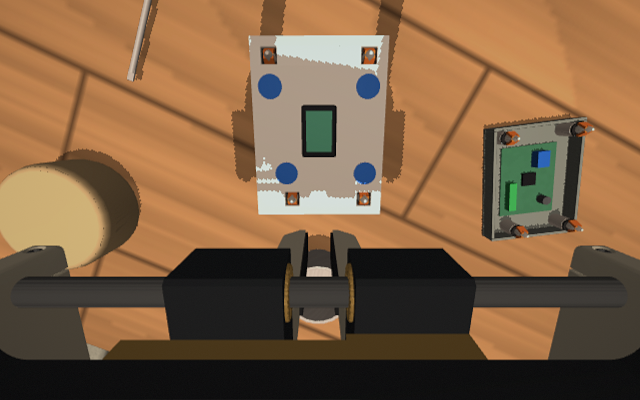

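The last view shows the cover on the standoffs, level within 0.001 rad and 0.1 mm off the box centre. All four pins show in their holes, at (268,55), (369,55), (292,198) and (363,198). Now over pad 0 with the fingers shut.

```bash
python3 -m creep '[{"dx":14,"dy":22.5,"dz":0,"yaw":0,"gripper":0},{"dx":14,"dy":22.5,"dz":0,"yaw":0,"gripper":0},{"dx":0,"dy":0,"dz":33,"yaw":0,"gripper":0},{"dx":0,"dy":0,"dz":33,"yaw":0,"gripper":0},{"dx":0,"dy":0,"dz":33,"yaw":0,"gripper":0},{"dx":0,"dy":0,"dz":0,"yaw":0,"gripper":0},{"dx":0,"dy":0,"dz":0,"yaw":0,"gripper":0}]'
python3 -m creep '[{"dx":0,"dy":0,"dz":4,"yaw":0,"gripper":0},{"dx":0,"dy":0,"dz":4,"yaw":0,"gripper":0},{"dx":0,"dy":0,"dz":0,"yaw":0,"gripper":0}]'
```

```text
time_s: 15.65
eef_pos: [0.5818, 0.2482, 0.0294]
orientation: [[-0.903, -0.429, -0.003], [-0.429, 0.903, -0.001], [0.004, 0.0, -1.0]]
ft_force: [-0.9, 0.2, 1.1]
finger_gap: 0.002
finger_force: 0.0
time_s: 15.9
eef_pos: [0.5837, 0.2489, 0.0237]
orientation: [[-0.903, -0.429, 0.001], [-0.429, 0.903, 0.0], [-0.001, -0.0, -1.0]]
ft_force: [0.5, 0.1, -0.2]
finger_gap: 0.008
finger_force: 0.0
```

```bash
python3 -m creep '[{"dx":0,"dy":0,"dz":2,"yaw":0,"gripper":0},{"dx":0,"dy":0,"dz":2,"yaw":0,"gripper":0},{"dx":0,"dy":0,"dz":0,"yaw":0,"gripper":0}]'
python3 -m creep '[{"dx":0,"dy":0,"dz":1,"yaw":0,"gripper":0},{"dx":0,"dy":0,"dz":0,"yaw":0,"gripper":0}]'
```

```text
time_s: 16.15
eef_pos: [0.5832, 0.2487, 0.0187]
orientation: [[-0.903, -0.429, 0.0], [-0.429, 0.903, -0.0], [-0.0, -0.0, -1.0]]
ft_force: [0.2, 0.4, -0.1]
finger_gap: 0.007
finger_force: 0.0
time_s: 16.32
eef_pos: [0.5832, 0.2487, 0.0177]
orientation: [[-0.903, -0.429, -0.0], [-0.429, 0.903, -0.0], [0.0, 0.0, -1.0]]
ft_force: [-0.7, -0.0, 0.3]
finger_gap: 0.008
finger_force: 0.0
```

```bash
python3 -m creep '[{"dx":0,"dy":0,"dz":1,"yaw":0,"gripper":0},{"dx":0,"dy":0,"dz":0,"yaw":0,"gripper":0}]'
python3 -m creep '[{"dx":0,"dy":0,"dz":1,"yaw":0,"gripper":0},{"dx":0,"dy":0,"dz":0,"yaw":0,"gripper":0}]'
```

```text
time_s: 16.48
eef_pos: [0.5832, 0.2487, 0.0166]
orientation: [[-0.903, -0.429, -0.0], [-0.429, 0.903, -0.0], [0.0, -0.0, -1.0]]
ft_force: [-0.6, -0.5, -0.2]
finger_gap: 0.001
finger_force: 0.0
time_s: 16.65
eef_pos: [0.5831, 0.2487, 0.0156]
orientation: [[-0.903, -0.429, -0.0], [-0.429, 0.903, -0.0], [0.0, 0.0, -1.0]]
ft_force: [-0.6, 0.9, 0.5]
finger_gap: 0.002
finger_force: 0.0
```

```bash
python3 -m creep '[{"dx":0,"dy":0,"dz":1,"yaw":0,"gripper":0},{"dx":0,"dy":0,"dz":0,"yaw":0,"gripper":0}]'|grep -E "eef|ft_f"
python3 -m creep '[{"dx":0,"dy":0,"dz":1,"yaw":0,"gripper":0},{"dx":0,"dy":0,"dz":0,"yaw":0,"gripper":0}]'|grep -E "eef|ft_f"
```

```text
eef_pos: [0.5832, 0.2488, 0.0146]
ft_force: [-0.1, 0.8, 0.4]
eef_pos: [0.5833, 0.2488, 0.0138]
ft_force: [0.1, -1.0, 1.0]
```

```bash
python3 -m creep '[{"dx":0,"dy":0,"dz":1,"yaw":0,"gripper":0},{"dx":0,"dy":0,"dz":0,"yaw":0,"gripper":0}]'|grep -E "eef|ft_f"
python3 -m creep '[{"dx":0,"dy":0,"dz":1,"yaw":0,"gripper":0},{"dx":0,"dy":0,"dz":0,"yaw":0,"gripper":0}]'|grep -E "eef|ft_f"
```

```text
eef_pos: [0.5833, 0.2488, 0.013]
ft_force: [-0.4, 0.8, 4.0]
eef_pos: [0.5835, 0.2489, 0.0123]
ft_force: [-1.8, -0.3, 7.0]
```

```bash
for i in 1 ; do python3 -m creep '[{"dx":0,"dy":0,"dz":1,"yaw":0,"gripper":0},{"dx":0,"dy":0,"dz":1,"yaw":0,"gripper":0},{"dx":0,"dy":0,"dz":0,"yaw":0,"gripper":0}]'|grep -E "eef|ft_f"; done
python3 -m creep '[{"dx":0,"dy":0,"dz":1,"yaw":0,"gripper":0},{"dx":0,"dy":0,"dz":0,"yaw":0,"gripper":0}]'|grep -E "time|eef|ft_f"
```

```text
eef_pos: [0.5834, 0.2489, 0.0098]
ft_force: [1.3, 0.9, 5.5]
time_s: 17.73
eef_pos: [0.5835, 0.2489, 0.0094]
ft_force: [-0.9, -0.7, 8.4]
```

```bash
python3 -m creep '[{"dx":0,"dy":0,"dz":1,"yaw":0,"gripper":0},{"dx":0,"dy":0,"dz":0,"yaw":0,"gripper":0}]'|grep -E "eef|ft_f"
python3 -m creep '[{"dx":0,"dy":0,"dz":1,"yaw":0,"gripper":0},{"dx":0,"dy":0,"dz":0,"yaw":0,"gripper":0}]'|grep -E "time|eef|ft_f"
```

```text
eef_pos: [0.5836, 0.249, 0.0087]
ft_force: [-2.6, -0.7, 11.7]
time_s: 18.07
eef_pos: [0.5836, 0.2489, 0.0078]
ft_force: [-1.8, 0.2, 12.2]
```

```bash
python3 -m creep '[{"dx":0,"dy":0,"dz":1,"yaw":0,"gripper":0},{"dx":0,"dy":0,"dz":0,"yaw":0,"gripper":0}]'|grep -E "eef|ft_f"
python3 -m creep '[{"dx":0,"dy":0,"dz":0.7,"yaw":0,"gripper":0},{"dx":0,"dy":0,"dz":0,"yaw":0,"gripper":0}]'|grep -E "time|eef|ft_f"
```

```text
eef_pos: [0.5837, 0.249, 0.0071]
ft_force: [-3.5, -0.6, 14.7]
time_s: 18.4
eef_pos: [0.5838, 0.2489, 0.0064]
ft_force: [-1.4, -1.5, 10.7]
```

```bash
python3 -m creep '[{"dx":0,"dy":0,"dz":0.7,"yaw":0,"gripper":0},{"dx":0,"dy":0,"dz":0,"yaw":0,"gripper":0}]'|grep -E "eef|ft_f"
python3 -m creep '[{"dx":0,"dy":0,"dz":0.7,"yaw":0,"gripper":0},{"dx":0,"dy":0,"dz":0,"yaw":0,"gripper":0}]'|grep -E "time|eef|ft_f"
```

```text
eef_pos: [0.5839, 0.2489, 0.006]
ft_force: [-2.9, -2.1, 17.7]
time_s: 18.73
eef_pos: [0.5839, 0.249, 0.0057]
ft_force: [-5.4, -2.3, 20.4]
```

The force dropped from 14.7 to 10.7 N and then turned stiff, which looks like a click. Lifting off to check with the depth camera.

```bash
cat > tilt.py <<'E'
from h import *
o=telemetry.get_obs();d=camera("wrist");P=pts(d,wristT(o,d));c,s=np.cos(.4435),np.sin(.4435)
X=(P[...,0]-.5669)*c+(P[...,1]-.18895)*s;Y=-(P[...,0]-.5669)*s+(P[...,1]-.18895)*c
m=(d["range_z"]>0)&(P[...,2]>.029)&(P[...,2]<.050)&(abs(X)<.078)&(abs(Y)<.058)&~((abs(X)<.026)&(abs(Y)<.02))
x,y,z=X[m],Y[m],P[...,2][m]
for k in range(4):
    A=np.c_[x,y,np.ones(len(x))];q=np.linalg.lstsq(A,z,rcond=None)[0];e=abs(z-A@q)<.003;x,y,z=x[e],y[e],z[e]
print(o["time_s"],o["eef_pos"],o["ft_force"][2],len(x),"top z range x/y",np.percentile(x,[1,99]),np.percentile(y,[1,99]))
print("hole heights above seat mm:",[round(float(q@[a,b,1])*1e3-34,1) for a,b in((.066,.045),(.066,-.027),(-.066,-.045),(-.066,.045))])
E
python3 -m creep '[{"dx":0,"dy":0,"dz":-10,"yaw":0,"gripper":0},{"dx":0,"dy":0,"dz":-25,"yaw":0,"gripper":0},{"dx":0,"dy":0,"dz":-25,"yaw":0,"gripper":0},{"dx":0,"dy":0,"dz":0,"yaw":0,"gripper":0},{"dx":0,"dy":0,"dz":0,"yaw":0,"gripper":0}]'|grep -E "eef|ft_f"; python3 tilt.py
```

```text
eef_pos: [0.5837, 0.2489, 0.0648]
ft_force: [0.6, -1.0, -0.1]
19.15 [0.58372637 0.24892831 0.064843  ] -0.14773429444014524 24186 top z range x/y [-0.07713022  0.06699464] [-0.05710567  0.0568496 ]
hole heights above seat mm: [0.0, 3.1, 6.2, 2.3]
```

Standoff 0 is home. On to pad 1.

```bash
python3 -m creep '[{"dx":0.4,"dy":-38.4,"dz":0,"yaw":0,"gripper":0},{"dx":0.5,"dy":-38.4,"dz":0,"yaw":0,"gripper":0},{"dx":0,"dy":0,"dz":20,"yaw":0,"gripper":0},{"dx":0,"dy":0,"dz":20,"yaw":0,"gripper":0},{"dx":0,"dy":0,"dz":10,"yaw":0,"gripper":0},{"dx":0,"dy":0,"dz":2,"yaw":0,"gripper":0},{"dx":0,"dy":0,"dz":0,"yaw":0,"gripper":0},{"dx":0,"dy":0,"dz":0,"yaw":0,"gripper":0}]'|grep -E "eef|ft_f"
python3 -m creep '[{"dx":0,"dy":0,"dz":1.5,"yaw":0,"gripper":0},{"dx":0,"dy":0,"dz":1.5,"yaw":0,"gripper":0},{"dx":0,"dy":0,"dz":0,"yaw":0,"gripper":0}]'|grep -E "time|eef|ft_f"
```

```text
eef_pos: [0.6153, 0.1795, 0.012]
ft_force: [-0.3, -0.3, 0.8]
time_s: 20.12
eef_pos: [0.6154, 0.1792, 0.0089]
ft_force: [-0.3, 0.7, -0.9]
```

```bash
python3 -m creep '[{"dx":0,"dy":0,"dz":1,"yaw":0,"gripper":0},{"dx":0,"dy":0,"dz":1,"yaw":0,"gripper":0},{"dx":0,"dy":0,"dz":0,"yaw":0,"gripper":0}]'|grep -E "eef|ft_f"
python3 -m creep '[{"dx":0,"dy":0,"dz":1,"yaw":0,"gripper":0},{"dx":0,"dy":0,"dz":0,"yaw":0,"gripper":0}]'|grep -E "time|eef|ft_f"
```

```text
eef_pos: [0.6155, 0.1792, 0.0075]
ft_force: [-2.3, -0.7, 6.2]
time_s: 20.53
eef_pos: [0.6156, 0.1791, 0.0067]
ft_force: [-4.5, 0.2, 9.0]
```

```bash
python3 -m creep '[{"dx":0,"dy":0,"dz":1,"yaw":0,"gripper":0},{"dx":0,"dy":0,"dz":0,"yaw":0,"gripper":0}]'|grep -E "time|eef|ft_f"
```

```text
time_s: 20.7
eef_pos: [0.6157, 0.1792, 0.0063]
ft_force: [-6.8, -2.1, 15.9]
```

```bash
python3 -m creep '[{"dx":0.8,"dy":0,"dz":0.5,"yaw":0,"gripper":0},{"dx":0,"dy":0,"dz":0,"yaw":0,"gripper":0}]'|grep -E "time|eef|ft_f"
python3 -m creep '[{"dx":0,"dy":0,"dz":0.5,"yaw":0,"gripper":0},{"dx":0,"dy":0,"dz":0,"yaw":0,"gripper":0}]'|grep -E "time|eef|ft_f"
```

```text
time_s: 20.87
eef_pos: [0.6156, 0.1791, 0.0062]
ft_force: [-2.5, 1.2, 14.5]
time_s: 21.03
eef_pos: [0.6157, 0.1791, 0.006]
ft_force: [-4.8, -0.3, 18.1]
```

```bash
python3 -m creep '[{"dx":0.5,"dy":0,"dz":0.5,"yaw":0,"gripper":0},{"dx":0,"dy":0,"dz":0,"yaw":0,"gripper":0}]'|grep -E "time|eef|ft_f"; python3 tilt.py
```

```text
time_s: 21.2
eef_pos: [0.6157, 0.1791, 0.0059]
ft_force: [-1.4, 1.6, 19.4]
21.2 [0.61565868 0.17909287 0.00592269] 19.422891371452696 36190 top z range x/y [-0.07727222  0.04976016] [-0.05705562  0.05716846]
hole heights above seat mm: [-0.2, -0.9, 1.0, 2.0]
```

```bash
python3 -m creep '[{"dx":0,"dy":0,"dz":-10,"yaw":0,"gripper":0},{"dx":0,"dy":0,"dz":-25,"yaw":0,"gripper":0},{"dx":0,"dy":0,"dz":-25,"yaw":0,"gripper":0},{"dx":0,"dy":0,"dz":0,"yaw":0,"gripper":0},{"dx":0,"dy":0,"dz":0,"yaw":0,"gripper":0}]'|grep -E "eef|ft_f"; python3 tilt.py
```

```text
eef_pos: [0.6149, 0.1787, 0.0649]
ft_force: [0.2, 0.3, -0.4]
21.6667 [0.61490371 0.17865133 0.06489941] -0.37893652317089715 22805 top z range x/y [-0.07695899  0.06344372] [-0.05705228  0.05706085]
hole heights above seat mm: [-0.1, -0.0, 1.9, 1.8]
```

Standoffs 0 and 1 are home. Pad 2 next.

```bash
python3 -m creep '[{"dx":39.5,"dy":-6.5,"dz":0,"yaw":0,"gripper":0},{"dx":39.4,"dy":-6.5,"dz":0,"yaw":0,"gripper":0},{"dx":0,"dy":0,"dz":20,"yaw":0,"gripper":0},{"dx":0,"dy":0,"dz":20,"yaw":0,"gripper":0},{"dx":0,"dy":0,"dz":10,"yaw":0,"gripper":0},{"dx":0,"dy":0,"dz":4,"yaw":0,"gripper":0},{"dx":0,"dy":0,"dz":0,"yaw":0,"gripper":0},{"dx":0,"dy":0,"dz":0,"yaw":0,"gripper":0}]'|grep -E "eef|ft_f"
python3 -m creep '[{"dx":0,"dy":0,"dz":1.5,"yaw":0,"gripper":0},{"dx":0,"dy":0,"dz":1.5,"yaw":0,"gripper":0},{"dx":0,"dy":0,"dz":0,"yaw":0,"gripper":0}]'|grep -E "time|eef|ft_f"
```

```text
eef_pos: [0.5485, 0.1329, 0.0088]
ft_force: [0.2, -0.8, 0.2]
time_s: 22.63
eef_pos: [0.5489, 0.133, 0.0071]
ft_force: [-4.2, -0.6, 10.8]
```

```bash
python3 -m creep '[{"dx":0,"dy":0,"dz":1,"yaw":0,"gripper":0},{"dx":0,"dy":0,"dz":0,"yaw":0,"gripper":0}]'|grep -E "time|eef|ft_f"
```

```text
time_s: 22.8
eef_pos: [0.549, 0.133, 0.0065]
ft_force: [-7.0, -2.1, 16.5]
```

```bash
python3 -m creep '[{"dx":1,"dy":0,"dz":0.5,"yaw":0,"gripper":0},{"dx":0,"dy":0,"dz":0,"yaw":0,"gripper":0}]'|grep -E "time|eef|ft_f"
python3 -m creep '[{"dx":0.4,"dy":0,"dz":0.4,"yaw":0,"gripper":0},{"dx":0,"dy":0,"dz":0,"yaw":0,"gripper":0}]'|grep -E "time|eef|ft_f"
```

```text
time_s: 22.97
eef_pos: [0.549, 0.133, 0.0066]
ft_force: [-1.5, 1.7, 14.2]
time_s: 23.13
eef_pos: [0.549, 0.133, 0.0065]
ft_force: [0.7, 2.1, 16.8]
```

```bash
python3 -m creep '[{"dx":0,"dy":0,"dz":0.5,"yaw":0,"gripper":0},{"dx":0,"dy":0,"dz":0,"yaw":0,"gripper":0}]'|grep -E "time|eef|ft_f"
python3 -m creep '[{"dx":0.2,"dy":0,"dz":0.2,"yaw":0,"gripper":0},{"dx":0,"dy":0,"dz":0,"yaw":0,"gripper":0}]'|grep -E "time|eef|ft_f"
```

```text
time_s: 23.3
eef_pos: [0.549, 0.133, 0.006]
ft_force: [-0.9, 2.8, 17.4]
time_s: 23.47
eef_pos: [0.549, 0.133, 0.006]
ft_force: [0.1, 3.7, 19.1]
```

```bash
python3 tilt.py; python3 -m creep '[{"dx":0,"dy":0,"dz":-10,"yaw":0,"gripper":0},{"dx":0,"dy":0,"dz":-25,"yaw":0,"gripper":0},{"dx":0,"dy":0,"dz":-25,"yaw":0,"gripper":0},{"dx":-30,"dy":0,"dz":0,"yaw":0,"gripper":0},{"dx":-30,"dy":0,"dz":0,"yaw":0,"gripper":0},{"dx":0,"dy":0,"dz":0,"yaw":0,"gripper":0},{"dx":0,"dy":0,"dz":0,"yaw":0,"gripper":0}]'|grep -E "eef|ft_f"; python3 tilt.py
```

```text
23.4667 [0.54897842 0.13299131 0.00601861] 19.062506810455382 13070 top z range x/y [-0.0775216   0.03651409] [-0.05629279  0.0573932 ]
hole heights above seat mm: [0.1, -0.9, -0.2, 0.9]
eef_pos: [0.6017, 0.1583, 0.063]
ft_force: [0.1, -0.9, -0.2]
24.1 [0.60167615 0.15830149 0.06303   ] -0.24462982043562972 18328 top z range x/y [-0.0769742  0.047912 ] [-0.05698828  0.05728722]
hole heights above seat mm: [0.0, -0.2, 0.2, 0.6]
```

```bash
python3 -m creep '[{"dx":19.5,"dy":29.9,"dz":0,"yaw":0,"gripper":0},{"dx":19.5,"dy":29.9,"dz":0,"yaw":0,"gripper":0},{"dx":19.4,"dy":29.8,"dz":0,"yaw":0,"gripper":0},{"dx":0,"dy":0,"dz":20,"yaw":0,"gripper":0},{"dx":0,"dy":0,"dz":20,"yaw":0,"gripper":0},{"dx":0,"dy":0,"dz":10,"yaw":0,"gripper":0},{"dx":0,"dy":0,"dz":3,"yaw":0,"gripper":0},{"dx":0,"dy":0,"dz":0,"yaw":0,"gripper":0},{"dx":0,"dy":0,"dz":0,"yaw":0,"gripper":0}]'|grep -E "eef|ft_f"
python3 -m creep '[{"dx":0,"dy":0,"dz":1.5,"yaw":0,"gripper":0},{"dx":0.5,"dy":0,"dz":1,"yaw":0,"gripper":0},{"dx":0,"dy":0,"dz":0,"yaw":0,"gripper":0}]'|grep -E "time|eef|ft_f"
```

```text
eef_pos: [0.5104, 0.2136, 0.0113]
ft_force: [-0.4, 0.6, 0.7]
time_s: 25.15
eef_pos: [0.5097, 0.2135, 0.0083]
ft_force: [-0.9, 0.5, 0.1]
```

```bash
python3 -m creep '[{"dx":0.4,"dy":0,"dz":1,"yaw":0,"gripper":0},{"dx":0,"dy":0,"dz":0,"yaw":0,"gripper":0}]'|grep -E "time|eef|ft_f"
```

```text
time_s: 25.32
eef_pos: [0.5092, 0.2134, 0.0071]
ft_force: [-0.3, 0.0, 0.3]
```

```bash
python3 -m creep '[{"dx":0,"dy":0,"dz":1,"yaw":0,"gripper":0},{"dx":0,"dy":0,"dz":0,"yaw":0,"gripper":0}]'|grep -E "time|eef|ft_f"
python3 -m creep '[{"dx":0.5,"dy":0,"dz":1,"yaw":0,"gripper":0},{"dx":0,"dy":0,"dz":0,"yaw":0,"gripper":0}]'|grep -E "time|eef|ft_f"
```

```text
time_s: 25.48
eef_pos: [0.5092, 0.2134, 0.0064]
ft_force: [-2.4, -1.5, 5.0]
time_s: 25.65
eef_pos: [0.5093, 0.2134, 0.0063]
ft_force: [-3.5, -0.9, 11.4]
```

```bash
python3 -m creep '[{"dx":0.5,"dy":0,"dz":1,"yaw":0,"gripper":0},{"dx":0,"dy":0,"dz":0,"yaw":0,"gripper":0}]'|grep -E "time|eef|ft_f"
```

```text
time_s: 25.82
eef_pos: [0.5094, 0.2134, 0.006]
ft_force: [-4.3, -0.4, 18.7]
```

```bash
python3 -m creep '[{"dx":0.5,"dy":0,"dz":0.3,"yaw":0,"gripper":0},{"dx":0,"dy":0,"dz":0,"yaw":0,"gripper":0},{"dx":0,"dy":0,"dz":0,"yaw":0,"gripper":0}]'|grep -E "time|eef|ft_f"; python3 tilt.py;  python3 -m creep '[{"dx":0,"dy":0,"dz":-10,"yaw":0,"gripper":0},{"dx":0,"dy":0,"dz":-30,"yaw":0,"gripper":0},{"dx":-38,"dy":-15,"dz":-10,"yaw":0,"gripper":0},{"dx":-38,"dy":-15,"dz":-10,"yaw":0,"gripper":0},{"dx":-38,"dy":-15,"dz":-10,"yaw":0,"gripper":0},{"dx":0,"dy":0,"dz":-35,"yaw":0,"gripper":0},{"dx":0,"dy":0,"dz":-20,"yaw":0,"gripper":0},{"dx":0,"dy":0,"dz":0,"yaw":0,"gripper":0},{"dx":0,"dy":0,"dz":0,"yaw":0,"gripper":0},{"dx":0,"dy":0,"dz":0,"yaw":0,"gripper":0}]'|grep -E "eef|ft_f"; python3 tilt.py; python3 look.py w12; python3 cov.py w12 .034 .567 .189 .44|tail -1
```

```text
time_s: 26.07
eef_pos: [0.5093, 0.2134, 0.006]
ft_force: [-1.7, 0.6, 17.5]
26.0667 [0.50929499 0.21343195 0.00599251] 17.519633991225888 12006 top z range x/y [-0.07750208  0.02445329] [-0.05735625  0.05642809]
hole heights above seat mm: [-0.4, 0.1, 0.1, -0.5]
eef_pos: [0.6286, 0.2208, 0.1277]
ft_force: [-0.6, -0.5, -0.8]
26.95 [0.62858413 0.22084003 0.12774958] -0.7829089442144809 16653 top z range x/y [-0.07687716  0.07618054] [-0.05702886  0.05703975]
hole heights above seat mm: [-0.1, -0.0, 0.1, 0.0]
27.0 [0.62833904 0.22084235 0.12740192]
[567.06587491 188.73791284] 25.37970511575332 [ 0.1  0.1  0.1 -0.  -0.  -0.1 -0.1 -0. ]
```

All four holes read 0 ± 0.1 mm above their seats with the load off, the cover is centred, and the arm is clear.

```bash
python3 -c "
from bench import r
print(r.hand_in())"
```

```text
the job is handed in; nothing more can be done
None
```

The cover is back on the box and the job is handed in: after letting go, all four holes measured within 0.1 mm of their seated levels, no press reading went above 20.4 N, and the arm ended clear of everything.

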